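Find the full parts canister by its weight and put it in the kit bin

ROBOT

A 6-joint arm with a two-finger parallel gripper is mounted at the origin on a cart in front of the work surface, level with it; the furniture and walls round the work are solid. World frame = base frame: x ahead of the robot, y to its left, z up, the work surface at z = 0. Lengths are in m, angles in degrees, forces in N, time in s.
With the tool pointing down it reaches from about 0.4 to 0.825 m from the base axis. Payload 7 kg.
Tool frame: the origin (TCP) lies midway between the tips of the shut fingers; the grasp point (between the pads) lies 19 mm behind it; y points along the fingers, z is the direction in which the jaws open and shut, and the axes are right-handed (so a half turn about y gives the same grasp; the last joint's range is limited). The gripper opens to 88 mm and grips with 3 to 60 N. Pads are 19 mm wide; open, the fingers measure 130 mm over their backs; the gripper's body (78 mm by 193 mm) begins 47 mm behind the grasp point.
Start: joints at [-59.983, 20.546, 0.682, 0, -70.136, -16.507], TCP at [0.158, -0.656, 0.227] pointing down, gripper open.
Joint ranges: [-176.03, 176.03], [-82.01, 121.73], [-58.28, 71.71], [-173.87, 95.51], [-174.79, -0.11], [-173.66, 173.66]. Speed limits (degrees/s): [136.94, 136.94, 172.46, 180, 180, 180].

INTERFACE

Orientations are given as [roll, pitch, yaw] about the fixed x, y, z axes, in that order (R = Rz(yaw) Ry(pitch) Rx(roll)).
In Python, from plant import ctrl gives the robot as it stands.
- The arm moves only by the tool step_arm, never from a script. Its argument "rows" is a list that holds one entry, the list of rows, each a list of 7 numbers: the gripper command: -1 is shut, 1 is fully open, values between are in proportion, then the shift along the world's x, y, z in cm, then the turn, a rotation vector about the world's x, y, z in degrees. In form: [[[fingers, tx, ty, tz, rx, ry, rz], ...]]. A call has 1 to 12 rows; each row shifts and turns the commanded pose from where the row before left it; what a row does not reach is not made up. A row lasts 1/8 s, in which the tool goes at most 62.5 mm and 10.7 degrees, less where a joint would pass 70% of its speed; a pose out of reach is approached as far as the arm can. A call is refused whole if a number of a shift passes 6.25 or a number of a turn 10.7, either way. A call with a gripper value outside its range is refused whole. The fingers move at their own pace and stop on an object; the grip force is fixed at half the most. Time passes only in rows, so rows that do not move let the fingers close. It gives the time, the measured TCP pose, the force and the opening at its end, in the units of the state.
- ctrl.get_obs(): the state, without advancing time (a new reading comes with each control period).
- ctrl.snapshot(name): name is "scene" or "side" or "wrist"; returns the picture (420x560x3 uint8, blue, green, red); there is no depth.
- ctrl.camera_params(name): a dict with "vertical_fov" (degrees; the focal length in pixels is half the picture's height over the tangent of half this angle, whatever the lens; pixels are square), "cx", "cy" (the principal point, pixels), "rvec" (rotation vector, rad) and "tvec" (3), from world to camera coordinates, as OpenCV has them. Camera axes: x right, y down, z forward; pixel columns grow to the right and rows downward; lengths in m; the calibration is good to about 2 mm. A picture is of the moment at which its call begins: read the wrist's pose just before it. camera_params takes no time and is no camera call; for the wrist camera it gives the pose at the moment of the call.
- ctrl.close_job(): hands the job in, once; it reports no verdict.
The state is a dict: "clock": time; "joint_pos": joint angles; "qvel": joint speeds; "tau": joint torques, N m; "tool_pos": TCP position; "orientation": TCP orientation; "force": force on the tool from outside, world axes, zero at the start; "moment": the same for the moment, N m; "opening": finger opening in m.
Only numpy, scipy, OpenCV 4.12 (cv2) and the standard library are available. Lean on these libraries where they do the work, as an engineer would, in place of code of your own. Each camera call takes 0.05 s, during which the arm holds its last target. There are 200 camera calls.

TASK

One of the three identical closed canisters in the sloping rack still holds its heavy part; the other two are empty. Lift them by their grip bars to feel which is the heavy one, slide any empty one back fully into the pocket it came from, and set the full one down gently, standing upright on the floor of the empty blue bin that stands on the plywood board. Leave the cup, the bearing and the tool holder where they stand.

Things in the scene. Friction and masses are not known exactly. Their poses are not given: they have to be found in the camera images.
- can_a_mid (a point): right-hand canister (seen from the robot): aluminium, square, 56 x 56 mm, lid 58 x 58 mm with its top 70 mm above the underside; on the lid a black upright grip bar, 16 mm thick (canister's y), 40 mm long (its x), its top 102 mm above the underside. Point: on the axis, 50 mm above the underside, z up the axis; the grip bar's middle is 37 mm further along +z
- can_b_mid (a point): middle canister, looks just like the right-hand one, same point and axes. One of the three, unknown which, holds a heavy part that can shift 1 to 2 mm inside and weighs 0.52 to 0.70 kg in all; the two empty ones weigh 0.15 to 0.16 kg each
- can_c_mid (a point): left-hand canister, looks just like the others, same point and axes. At the start each canister leans 30 degrees, grip bar towards the rack's open front, and it comes out of and goes back into its pocket along its own axis
- rack: fixed grey rack, 246 mm wide (y), 309 mm high; origin under it on the bench, front is its -x. Three pockets 63 mm square, 80 mm apart along y, on a floor sloping 30 degrees, low edge in front; front lip 25, sides 21, back 39 mm high. A shelf 300 mm up overhangs to 40 mm in front of the origin: a gripper pointing straight down hits it, one tilted 30 degrees, along the canister, passes
- bin: navy blue plastic bin, fixed, open top, inside about 190 (x) x 140 (y) mm, floor 17 mm above the bench (it stands on a 15 mm plywood board); side and back walls 75 mm high, front wall (its -x) 34 mm. Origin under the middle of the floor, 2 mm below its upper face
- cup: bystander: grey flanged cup bush, 78 mm across, 62 mm high, standing on the bench; origin at its underside
- small_bearing: bystander: sealed bearing lying flat, 88 mm across, 22 mm high; origin at its underside
- holder: bystander: collet tool holder standing upright, 63 mm across, 128 mm high; origin at its underside

How it is judged:
By the outcome, as a careful person would: the job done as asked, in the order asked, and still so for the second after the job is handed in, with the robot touching nothing.
It also fails if it takes over 54 s, if anything falls off the work surface, if the arm or the gripper's body presses on something with over 40 N, if the wrist force passes 120 N, or if a joint passes its speed limit or range.

## Working session

There is one attempt and no reset: what is moved stays moved. The work goes in short steps, Python scripts to look and compute and a tool call to move; the robot and the scene stay as the last step left them, time stands still between calls to the robot, and variables do not carry over. Pictures are saved under pics/ and viewed, about 8 in all and at most 12, crops included, and the job is handed in when it is done.

Besides the shell and the picture viewer there is one more tool, called after "Emit:" as a command line: name --argument value ..., lists and objects as JSON in quotes. step_arm: Moves the arm, as the interface text tells. Its arguments: {"type":"object","properties":{"rows":{"type":"array"}},"required":["rows"]}

```bash
mkdir -p pics; ls
python3 - <<'E'
from plant import ctrl
import cv2,numpy as np
print(ctrl.get_obs())
for n in("scene","side"):
    print(n,ctrl.camera_params(n)); im=ctrl.snapshot(n); cv2.imwrite(f"pics/{n}0.png",im)
E
```

```text
pics
{'clock': 0.0, 'joint_pos': array([-5.99839535e+01,  2.05909330e+01,  6.32303722e-01, -1.84690477e-02,
       -7.01354103e+01, -1.65052921e+01]), 'qvel': array([-0.05381747, -0.10065536,  0.01852936,  0.01152732, -0.04416618,
        0.09694532]), 'tau': array([-6.14140981e-05, -5.82718313e+01,  2.93056995e+01,  6.99693963e+00,
        6.89837529e-03, -1.31207166e-04]), 'tool_pos': array([ 0.15752584, -0.65585127,  0.22562238]), 'orientation': array([-8.99049026e+01,  1.00728106e-02,  1.35044727e+01]), 'force': array([ 0.56966612, -0.40320027, -0.52160668]), 'moment': array([ 0.05954073, -0.02513631,  0.0216622 ]), 'opening': 0.08743799834708811}
scene {'vertical_fov': 53.73360653207739, 'cx': 278.5254325403026, 'cy': 206.88359645783785, 'rvec': array([ 0.69645585, -2.54845844,  1.26966322]), 'tvec': array([0.46070765, 0.21379138, 1.18619952])}
side {'vertical_fov': 55.745697798149585, 'cx': 275.31120084901363, 'cy': 211.5958990332335, 'rvec': array([ 0.71427415, -2.59937884,  1.18700916]), 'tvec': array([0.4437868 , 0.24744843, 1.09902396])}
```

View pics/scene0.png

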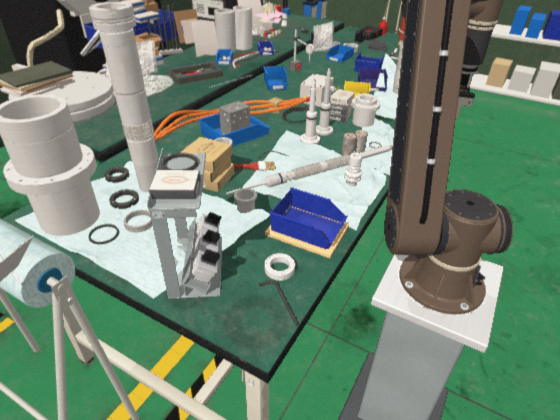

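View pics/side0.png

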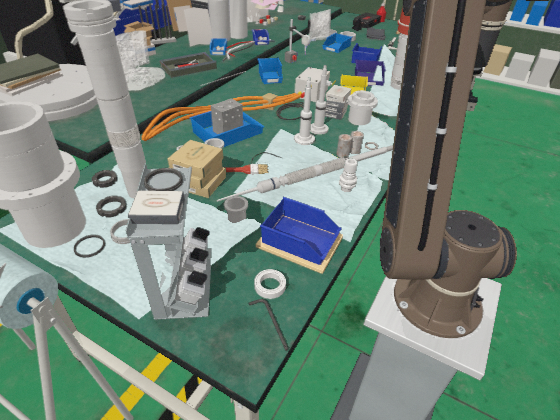

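```bash
cat > h.py <<'E'
from plant import ctrl
import cv2,numpy as np
from scipy.spatial.transform import Rotation as Ro
def cam(p):
    f=210/np.tan(np.radians(p["vertical_fov"]/2)); K=np.array([[f,0,p["cx"]],[0,f,p["cy"]],[0,0,1]])
    return K,cv2.Rodrigues(np.array(p["rvec"]))[0],np.array(p["tvec"])
def ray(p,uv):
    K,R,t=cam(p); return -R.T@t, R.T@np.linalg.inv(K)@np.array([*uv,1.])
def atz(p,uv,z):
    c,d=ray(p,uv); return c+d*(z-c[2])/d[2]
def proj(p,X):
    K,R,t=cam(p); q=(K@(R@np.atleast_2d(X).T+t[:,None])); return (q[:2]/q[2]).T
def tri(obs):
    A=np.zeros((3,3));b=np.zeros(3);L=[]
    for p,uv in obs:
        c,d=ray(p,uv);d/=np.linalg.norm(d);M=np.eye(3)-np.outer(d,d);A+=M;b+=M@c
    return np.linalg.solve(A,b)
E
python3 - <<'E'
from h import *
S,D=[ctrl.camera_params(n) for n in("scene","side")]
print("cams",ray(S,(0,0))[0],ray(D,(0,0))[0])
for a,b in [((214,219),(202,235)),((211,237),(198,254)),((210,257),(195,280))]: print(tri([(S,a),(D,b)]),atz(S,a,.2),atz(D,b,.2))
for n,a,z in [("bearing",(280,267),.011),("cupTop",(246,193),.062),("bin corner near board",(307,251),.0),("board R",(349,228),0),("board L",(266,240),0),("rackbl",(175,297),0),("rackbr",(219,293),0)]: print(n,atz(S,a,z))
o=[]
for n in("scene","side"):
    im=cv2.imread(f"pics/{n}0.png"); u=140 if n=="scene" else 130; v=140 if n=="scene" else 180
    o.append(cv2.resize(im[v:v+145,u:u+212],(800,547),interpolation=cv2.INTER_CUBIC)); cv2.imwrite(f"pics/{n}c.png",o[-1])
E
```

```text
cams [0.01021835 0.94408471 0.87956083] [0.06733495 0.80623375 0.90082422]
[0.63119698 0.21213627 0.10990339] [0.5581004  0.29778227 0.2       ] [0.56736068 0.27987144 0.2       ]
[0.61321442 0.25559807 0.08129641] [0.52200472 0.35782699 0.2       ] [0.53565897 0.33559119 0.2       ]
[0.53482916 0.35767622 0.1262344 ] [0.48144443 0.41484082 0.2       ] [0.49227965 0.40076557 0.2       ]
bearing [0.41438765 0.19575059 0.011     ]
cupTop [ 0.66180951 -0.00201796  0.062     ]
bin corner near board [3.82266240e-01 8.41159090e-02 1.11022302e-16]
board R [ 0.31320534 -0.08609733  0.        ]
board L [0.51613791 0.10659509 0.        ]
rackbl [0.60667909 0.4307289  0.        ]
rackbr [5.13506417e-01 3.58323281e-01 1.11022302e-16]
```

View pics/scenec.png

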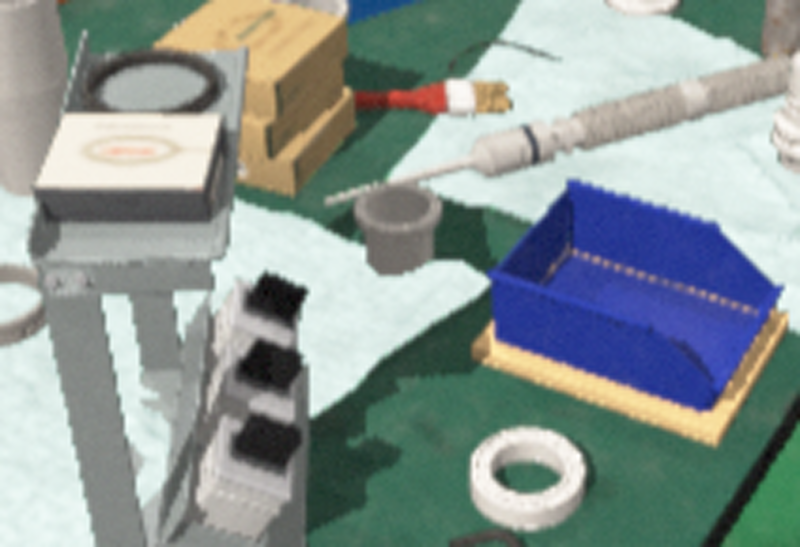

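Run:
```python
from h import *
from scipy.optimize import least_squares
P={n:ctrl.camera_params(n) for n in("scene","side","wrist")}
B={}
for n,(u0,v0,u1,v1) in {"scene":(195,208,225,265),"side":(180,222,215,290)}.items():
    g=cv2.imread(f"pics/{n}0.png")[v0:v1,u0:u1].max(2)
    k,l,s,c=cv2.connectedComponentsWithStats((g<55).astype(np.uint8))
    print(n,[(s[i][4],(c[i]+[u0,v0]).round(1)) for i in range(1,k) if s[i][4]>15])
    i=sorted([i for i in range(1,k)],key=lambda i:-s[i][4])[:3]
    B[n]=np.array(sorted([c[j]+[u0,v0] for j in i],key=lambda q:q[1]))
def pts(x):
    d=np.array([-np.sin(x[3]),np.cos(x[3]),0]); return np.array([x[:3]+d*.08*k for k in(-1,0,1)])
r=least_squares(lambda x:np.concatenate([(proj(P[n],pts(x))-B[n]).ravel() for n in B]),[.6,.28,.12,.6])
print(r.x,np.degrees(r.x[3]),r.fun.round(1));print(pts(r.x))
o=ctrl.get_obs();R=Ro.from_euler("xyz",o["orientation"],degrees=True).as_matrix()
K,Rc,t=cam(P["wrist"]);print("cam in tool",R.T@(-Rc.T@t-o["tool_pos"]),"\naxes in tool(cols)\n",(R.T@Rc.T).round(3),K[0,0])
```

```text
scene [(np.int32(109), array([212.8, 218.8])), (np.int32(138), array([211.1, 236.6])), (np.int32(153), array([210.6, 256.5]))]
side [(np.int32(125), array([200.7, 233.5])), (np.int32(153), array([198.8, 254.2])), (np.int32(164), array([197.1, 277.7]))]
[0.60115253 0.26571241 0.09604477 0.60945285] 34.9190759813321 [-0.4 -0.1  0.2 -0.2 -0.5 -0.3  0.1  0.5  0.4  0.3  0.2 -0.1]
[[0.64694604 0.2001155  0.09604477]
 [0.60115253 0.26571241 0.09604477]
 [0.55535901 0.33130931 0.09604477]]
cam in tool [-0.07603975 -0.15804681  0.00032019] 
axes in tool(cols)
 [[ 0.     0.96   0.281]
 [-0.001 -0.281  0.96 ]
 [ 1.    -0.     0.001]] 295.4684801220729
```

```bash
cat >> h.py <<'E'
def can(o,yaw,tilt=-30):   # tool rotation for canister frame rack-yaw, tilt about its y
    C=Ro.from_euler("xyz",[0,tilt,yaw],degrees=True).as_matrix()
    return np.column_stack([C[:,0],-C[:,2],C[:,1]])
def rows(segs,start=None,g=1,vmax=5.5,wmax=9.5,n=None):
    o=ctrl.get_obs(); p,R=start or (o["tool_pos"],Ro.from_euler("xyz",o["orientation"],degrees=True).as_matrix())
    for q,Q in segs:
        d=(np.array(q)-p)*100; w=Ro.from_matrix(Q@R.T).as_rotvec(degrees=True)
        k=n or int(np.ceil(max(np.linalg.norm(d)/vmax,np.linalg.norm(w)/wmax,1)))
        print(k,"x",[g,*(d/k).round(2).tolist(),*(w/k).round(2).tolist()],"->",np.round(q,3)); p,R=np.array(q),Q
E
python3 - <<'E'
from h import *
S=ctrl.camera_params("scene")
print("holder?",atz(S,(353,184),0))
T=can(0,35)
z=-T[:,1]; bar=np.array([.601,.266,.096]); print("canz",z)
E0=Ro.from_euler("xyz",[-90,0,13.5],degrees=True).as_matrix()
Tv=can(0,0,-10)
rows([([.5,-.25,.28],can(0,15,0)),(bar+z*.13,T)])
E
```

```text
holder? [ 0.3990077  -0.33586208  0.        ]
canz [-0.40957602 -0.28678822  0.8660254 ]
10 x [1, 3.42, 4.06, 0.54, -0.01, -0.0, 0.15] -> [ 0.5  -0.25  0.28]
9 x [1, 0.53, 5.32, -0.79, 1.42, -3.04, 2.17] -> [0.548 0.229 0.209]
```

Emit:
step_arm --rows '[[[1, 3.42, 4.06, 0.54, 0, 0, 0.15], [1, 3.42, 4.06, 0.54, 0, 0, 0.15], [1, 3.42, 4.06, 0.54, 0, 0, 0.15], [1, 3.42, 4.06, 0.54, 0, 0, 0.15], [1, 3.42, 4.06, 0.54, 0, 0, 0.15], [1, 3.42, 4.06, 0.54, 0, 0, 0.15], [1, 3.42, 4.06, 0.54, 0, 0, 0.15], [1, 3.42, 4.06, 0.54, 0, 0, 0.15], [1, 3.42, 4.06, 0.54, 0, 0, 0.15], [1, 3.42, 4.06, 0.54, 0, 0, 0.15], [1, 0.53, 5.32, -0.79, 1.42, -3.04, 2.17], [1, 0.53, 5.32, -0.79, 1.42, -3.04, 2.17]]]'

```text
clock: 1.6
tool_pos: [0.5106, -0.142, 0.2639]
orientation: [-89.0, -6.7, 19.4]
force: [0.1, 0.7, 0.3]
opening: 0.0877
```

Emit:
step_arm --rows '[[[1, 0.53, 5.32, -0.79, 1.42, -3.04, 2.17], [1, 0.53, 5.32, -0.79, 1.42, -3.04, 2.17], [1, 0.53, 5.32, -0.79, 1.42, -3.04, 2.17], [1, 0.53, 5.32, -0.79, 1.42, -3.04, 2.17], [1, 0.53, 5.32, -0.79, 1.42, -3.04, 2.17], [1, 0.53, 5.32, -0.79, 1.42, -3.04, 2.17], [1, 0.53, 5.32, -0.79, 1.42, -3.04, 2.17], [1, 0, 0, 0, 0, 0, 0]]]'

```text
clock: 2.6
tool_pos: [0.5458, 0.2302, 0.2075]
orientation: [-90.0, -29.9, 35.3]
force: [0.3, -0.9, -0.8]
opening: 0.0881
```

Run:
```python
from h import *
o=ctrl.get_obs();print({k:o[k] for k in("clock","tool_pos","orientation","force","joint_pos","opening")})
p=ctrl.camera_params("wrist");im=ctrl.snapshot("wrist");cv2.imwrite("pics/w1.png",im)
np.save("w1.npy",p,allow_pickle=True)
print(p, Ro.from_matrix(can(0,35)).as_euler("xyz",degrees=True))
T=can(0,35);y=T[:,2];z=-T[:,1]
for k in(-1,0,1): print(proj(p,np.array([.601,.266,.096])+k*.08*y))
```

```text
{'clock': 2.6, 'tool_pos': array([0.54581622, 0.23021065, 0.20752912]), 'orientation': array([-90.02886984, -29.90966831,  35.26343525]), 'force': array([ 0.33742662, -0.90782932, -0.76051943]), 'joint_pos': array([  44.35868396,   -1.68858683,  -41.61427771,   12.81182632,
        -20.95895625, -109.89014697]), 'opening': 0.08805237611749449}
{'vertical_fov': 70.80553512188342, 'cx': 282.58418258132383, 'cy': 209.46429984837243, 'rvec': array([-1.19495401, -2.30677749, -0.98527566]), 'tvec': array([ 0.12650632, -0.5215881 , -0.10147826])} [-90. -30.  35.]
[[200.17007356 202.63931105]]
[[279.66639756 202.85928632]]
[[359.03114406 203.0788975 ]]
```

View pics/w1.png

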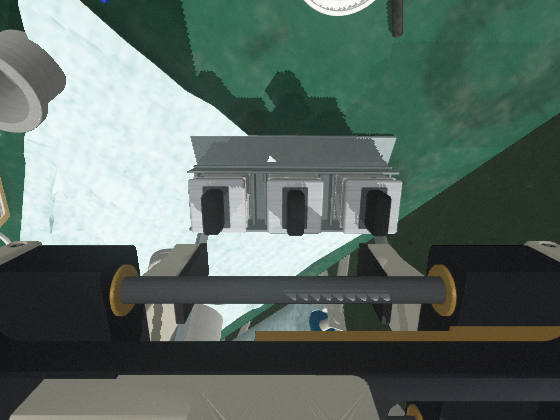

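```bash
cat >> h.py <<'E'
from scipy.optimize import least_squares
def hull(p,c,yaw,tilt=-30,box=((-.02,-.008,-.016),(.02,.008,.016))):
    C=Ro.from_euler("xyz",[0,tilt,yaw],degrees=True).as_matrix()
    X=np.array([[box[i][0],box[j][1],box[k][2]] for i in(0,1) for j in(0,1) for k in(0,1)])@C.T+c
    return cv2.convexHull(proj(p,X).astype(np.float32))
def feat(h):
    m=cv2.moments(h); h=h[:,0]; return np.array([m["m10"]/m["m00"],m["m01"]/m["m00"],h[:,0].min(),h[:,0].max(),h[:,1].min(),h[:,1].max()])
def blobs(im,win,th=60,amin=300):
    u0,v0,u1,v1=win; m=(im[v0:v1,u0:u1].max(2)<th).astype(np.uint8)
    cs,_=cv2.findContours(m,cv2.RETR_EXTERNAL,cv2.CHAIN_APPROX_NONE)
    return sorted([feat(c.astype(np.float32)+np.float32([u0,v0])) for c in cs if cv2.contourArea(c)>amin],key=lambda f:f[0])
E
python3 - <<'E'
from h import *
p=np.load("w1.npy",allow_pickle=True).item(); im=cv2.imread("pics/w1.png")
b=blobs(im,(190,178,402,236))
print(np.round(b,1))
def f(x):
    d=np.array([-np.sin(np.radians(x[3])),np.cos(np.radians(x[3])),0])
    return np.concatenate([(feat(hull(p,x[:3]+.08*k*d,x[3]))-b[k+1]) for k in(-1,0,1)])
r=least_squares(f,[.6,.266,.096,35],x_scale=[.01,.01,.01,1],diff_step=1e-4);print(r.x,r.fun.reshape(3,6).round(1))
for n in("scene","side"):
    q=ctrl.camera_params(n); print(n,[feat(hull(q,r.x[:3]+.08*k*np.array([-np.sin(np.radians(r.x[3])),np.cos(np.radians(r.x[3])),0]),r.x[3]))[:2].round(1) for k in(-1,0,1)])
E
```

```text
[[212.7 210.9 202.  224.  189.  234. ]
 [295.4 211.9 286.  304.  189.  234. ]
 [378.1 212.9 362.  401.  188.  235. ]]
[ 0.58983873  0.27774016  0.10930746 34.63675996] [[ 0.1 -0.1 -2.6  1.7 -2.5  1.7]
 [ 1.2 -0.3  1.2  2.3 -1.9  2.2]
 [ 1.1 -1.   1.9 -6.  -0.3  1.8]]
scene [array([212.8, 218.6]), array([211.5, 236.7]), array([210.1, 256.8])]
side [array([201. , 234.6]), array([199.2, 255.6]), array([197.1, 279.2])]
```

Run:
```python
from h import *
T=can(0,34.8);z=-T[:,1];b=np.array([.590,.278,.1085])
rows([(b+z*.04,T)],g=.14,vmax=4)
```

```text
2 x [0.14, 1.37, 1.88, -3.25, 0.04, -0.04, -0.17] -> [0.574 0.267 0.143]
```

Emit:
step_arm --rows '[[[0.14, 1.37, 1.88, -3.25, 0, 0, -0.17], [0.14, 1.37, 1.88, -3.25, 0, 0, -0.17], [0.14, 0, 0, 0, 0, 0, 0], [0.14, 0, 0, 0, 0, 0, 0]]]'

```text
clock: 3.15
tool_pos: [0.5792, 0.2524, 0.1614]
orientation: [-90.9, -30.5, 34.5]
force: [-0.4, -0.5, 0.1]
opening: 0.0536
```

Run:
```python
from h import *
o=ctrl.get_obs();print({k:o[k] for k in("clock","tool_pos","orientation","force","opening")})
p=ctrl.camera_params("wrist");im=ctrl.snapshot("wrist");cv2.imwrite("pics/w2.png",im)
np.save("w2.npy",p,allow_pickle=True)
d=np.array([-np.sin(np.radians(34.8)),np.cos(np.radians(34.8)),0])
for k in(-1,0,1):
    h=hull(p,np.array([.590,.278,.1085])+k*.08*d,34.8); print(feat(h).round(1)); cv2.polylines(im,[h.astype(int)],True,(0,0,255),1)
cv2.imwrite("pics/w2o.png",im)
```

```text
{'clock': 3.15, 'tool_pos': array([0.57917082, 0.25236687, 0.16135867]), 'orientation': array([-90.91438214, -30.50439678,  34.54128114]), 'force': array([-0.37044967, -0.45418384,  0.05435226]), 'opening': 0.05362290272070322}
[197.6 218.  178.4 215.9 187.2 249.8]
[303.6 218.6 292.  316.  187.1 250.1]
[409.8 218.2 388.2 432.5 187.1 250.5]
```

View pics/w2o.png

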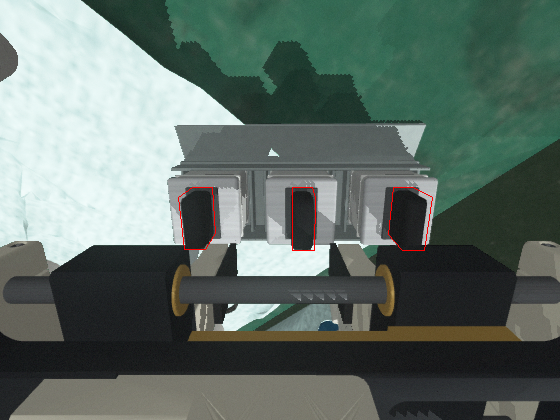

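```bash
cat >> h.py <<'E'
B0=np.array([.590,.278,.1085]); YAW=34.8; T0=can(0,YAW); Z=-T0[:,1]; Y=T0[:,2]
def st():
    o=ctrl.get_obs();print({k:np.round(o[k],4).tolist() for k in("clock","tool_pos","orientation","force","opening","joint_pos")})
    R=Ro.from_euler("xyz",o["orientation"],degrees=True).as_matrix()
    print("tcp-bar in can (x,y,z mm)",((o["tool_pos"]-B0)@np.column_stack([T0[:,0],Y,Z])*1000).round(1),"rot",Ro.from_matrix(T0@R.T).as_rotvec(degrees=True).round(2))
E
python3 - <<'E'
from h import *
st(); rows([(B0+Z*.025,T0)],g=.14,vmax=1); rows([(B0-Z*.010,T0)],start=(B0+Z*.025,T0),g=.14,vmax=1)
E
```

```text
{'clock': 3.2, 'tool_pos': [0.5793, 0.253, 0.162], 'orientation': [-90.8905, -30.5773, 34.5571], 'force': [-0.8835, 0.5544, -0.0532], 'opening': 0.0516, 'joint_pos': [40.56, 5.0788, -48.7676, 34.2764, -7.0014, -129.2551]}
tcp-bar in can (x,y,z mm) [  6.8 -14.4  57.9] rot [0.3  0.91 0.69]
4 x [0.14, 0.01, 0.45, -0.8, 0.08, 0.23, 0.17] -> [0.58  0.271 0.13 ]
4 x [0.14, 0.36, 0.25, -0.76, 0.0, 0.0, 0.0] -> [0.594 0.281 0.1  ]
```

```bash
cat >> h.py <<'E'
D=[([-59.983,20.546,.682,0,-70.136,-16.507],[.158,-.656,.227],[-90,0,13.5]),
([44.3587,-1.6886,-41.6143,12.8118,-20.959,-109.89],[.5458,.2302,.2075],[-90.03,-29.91,35.26]),
([40.56,5.0788,-48.7676,34.2764,-7.0014,-129.2551],[.5793,.2530,.1620],[-90.89,-30.577,34.557])]
def fk(k,q):
    a,d,L2,L3,e,d6=k; q=np.radians(q); A=lambda ax,t:Ro.from_rotvec(np.array(ax)*t).as_matrix()
    R1=A([0,0,1],q[0]);R2=R1@A([0,1,0],q[1]);R3=R2@A([0,1,0],-q[2])
    w=R1@[a,0,d]+R2@[0,0,L2]+R3@[L3,0,e]
    R=R3@A([1,0,0],SG[0]*q[3])@A([0,1,0],-q[4])@A([1,0,0],SG[1]*q[5])
    return w+R@[d6,0,0],R   # approach = R x
SG=[1,1]
E
python3 - <<'E'
import h; from h import *
for s4 in(1,-1):
    h.SG[0]=s4
    def f(k):
        out=[]
        for q,p,o in D:
            P,R=fk(k,q); ap=Ro.from_euler("xyz",o,degrees=True).as_matrix()[:,1]
            out+=list((P-p)*1000)+list((R[:,0]-ap)*300)
        return np.array(out+[k[0]*10,k[4]*10])
    r=least_squares(f,[0,.4,.45,.45,0,.35]);print(s4,r.x.round(4),r.fun.round(1),r.cost)
    for s6 in(1,-1):
        h.SG[1]=s6
        print([ (fk(r.x,q)[1].T@Ro.from_euler("xyz",o,degrees=True).as_matrix()).round(2).tolist() for q,p,o in D])
E
```

```text
1 [ 2.1416 -1.4217 -1.6132 -1.1924  0.572  -2.2525] [166.3  94.6  36.4   0.   -0.    0.  -39.9  14.6 -85.2 -33.3  34.   -0.
  -6.7  33.6  48.8 -26.8  31.3   0.   21.4   5.7] 27507.899050782762
[[[0.0, 1.0, -0.0], [0.84, 0.0, 0.54], [0.54, -0.0, -0.84]], [[-0.02, 0.99, 0.16], [-0.96, 0.02, -0.27], [-0.27, -0.16, 0.95]], [[-0.01, 0.99, 0.14], [-0.98, 0.01, -0.18], [-0.18, -0.14, 0.97]]]
[[[0.0, 1.0, -0.0], [1.0, -0.0, 0.0], [0.0, -0.0, -1.0]], [[-0.02, 0.99, 0.16], [0.91, 0.08, -0.4], [-0.41, 0.13, -0.9]], [[-0.01, 0.99, 0.14], [0.37, 0.13, -0.92], [-0.93, 0.04, -0.37]]]
-1 [-1.3503  1.002   2.3413  1.346  -0.2688  2.2909] [165.1  96.7 -33.7   0.   -0.    0.  -12.6  37.   79.   -0.    0.   -0.
 -29.5  10.5 -45.3   0.   -0.    0.  -13.5  -2.7] 24380.864588945264
[[[0.0, 1.0, -0.0], [0.84, 0.0, 0.54], [0.54, -0.0, -0.84]], [[-0.0, 1.0, 0.0], [-0.77, 0.0, -0.64], [-0.64, -0.0, 0.77]], [[0.0, 1.0, -0.0], [-0.2, -0.0, -0.98], [-0.98, 0.0, 0.2]]]
[[[0.0, 1.0, -0.0], [1.0, -0.0, 0.0], [0.0, -0.0, -1.0]], [[-0.0, 1.0, 0.0], [1.0, 0.0, 0.0], [0.0, 0.0, -1.0]], [[0.0, 1.0, -0.0], [1.0, -0.0, 0.0], [0.0, -0.0, -1.0]]]
```

```bash
cat >> h.py <<'E'
SG=[-1,-1]; M=np.array([[0,1,0],[1,0,0],[0,0,-1.]])
def fk(k,q):
    a,d,L2,L3,e,d6,b=k; q=np.radians(q); A=lambda ax,t:Ro.from_rotvec(np.array(ax)*t).as_matrix()
    R1=A([0,0,1],q[0]);R2=R1@A([0,1,0],q[1]);R3=R2@A([0,1,0],-q[2])
    w=R1@[a,b,d]+R2@[0,0,L2]+R3@[L3,0,e]
    R=R3@A([1,0,0],-q[3])@A([0,1,0],-q[4])@A([1,0,0],-q[5])
    return w+R@[d6,0,0],R@M
def ik(k,p,R,q0):
    def f(q):
        P,Q=fk(k,q);return np.concatenate([(P-p)*1000,Ro.from_matrix(R@Q.T).as_rotvec()*300])
    return least_squares(f,q0,x_scale=10,bounds=([-176,-82,-58.2,-173.8,-174.7,-173.6],[176,121.7,71.7,95.5,-.12,173.6]))
E
python3 - <<'E'
from h import *
def f(k): return np.concatenate([(fk(k,q)[0]-p)*1000 for q,p,o in D]+[[k[0]*10,k[4]*10]])
r=least_squares(f,[0,.4,.45,.45,0,.35,-.19]);k=r.x;print(k.round(4),r.fun.round(1)); np.save("k.npy",k)
for c in(-1,0,1):
  q=np.array(D[2][0])
  for s in(.13,.1,.058,.04,.025,.01,-.01):
    s_=ik(k,B0+c*.08*Y+Z*s,T0,q); q=s_.x; print(c,s,q.round(1),s_.cost.round(3))
E
```

```text
[ 0.2937 -0.1391  0.4795  0.1509  0.127   0.1518 -0.1901] [  1.1   0.6  -0.7 -10.1  10.9   1.7  10.2 -12.4  -1.    2.9   1.3]
-1 0.13 [ 35.    1.3 -35.2   0.2 -23.5 -90.4] 0.0
-1 0.1 [ 35.    3.1 -40.8   0.3 -16.1 -90.5] 0.0
-1 0.058 [ 35.    6.3 -47.7   0.9  -6.  -91. ] 0.0
-1 0.04 [ 35.    7.9 -50.4   2.8  -1.8 -93. ] 0.0
-1 0.025 [ 3.500e+01  9.300e+00 -5.120e+01  8.350e+01 -1.000e-01 -1.736e+02] 8.534
-1 0.01 [ 3.490e+01  1.080e+01 -5.080e+01  8.350e+01 -1.000e-01 -1.736e+02] 76.772
-1 -0.01 [ 3.490e+01  1.300e+01 -5.010e+01  8.350e+01 -1.000e-01 -1.736e+02] 266.228
0 0.13 [  44.3   -1.6  -38.1   11.6  -24.3 -108.9] 0.0
0 0.1 [  44.     0.3  -43.8   16.1  -16.8 -113.5] 0.0
0 0.058 [  43.7    3.6  -50.9   37.7   -7.2 -135.2] 0.0
0 0.04 [  43.5    5.3  -53.7   73.1   -4.5 -170.6] 0.0
0 0.025 [  43.3    6.8  -53.5   76.3   -4.1 -173.6] 32.713
0 0.01 [  43.     8.4  -53.1   76.5   -3.7 -173.6] 137.268
0 -0.01 [  42.7   10.6  -52.4   76.7   -3.2 -173.6] 379.314
1 0.13 [  53.8   -3.   -39.3   21.3  -26.6 -125.8] 0.0
1 0.1 [  53.2   -1.   -45.1   28.4  -19.4 -133.1] 0.0
1 0.058 [  52.4    2.4  -52.4   53.7  -10.8 -158.6] 0.0
1 0.04 [  52.     4.1  -54.2   68.8   -9.  -173.6] 5.875
1 0.025 [  51.6    5.7  -53.9   69.1   -8.3 -173.6] 72.73
1 0.01 [  51.2    7.3  -53.6   69.4   -7.6 -173.6] 210.302
1 -0.01 [  50.7    9.5  -53.    69.8   -6.8 -173.6] 494.816
```

```bash
cat >> h.py <<'E'
def fk(k,q):
    a,d,L2,L3,e,d6,b,w=k; q=np.radians(q); A=lambda ax,t:Ro.from_rotvec(np.array(ax)*t).as_matrix()
    R1=A([0,0,1],q[0]);R2=R1@A([0,1,0],q[1]);R3=R2@A([0,1,0],-q[2]);R4=R3@A([1,0,0],-q[3]);R5=R4@A([0,1,0],-q[4])
    R=R5@A([1,0,0],-q[5])
    return R1@[a,b,d]+R2@[0,0,L2]+R3@[L3,0,e]+R4@[0,w,0]+R@[d6,0,0],R@M
E
python3 - <<'E'
from h import *
rng=np.random.default_rng(0);pr=np.array([0,.2,.43,.4,0,.35,-.19,0]);S=[]
for wt in(1,30,200):
  best=None
  for i in range(30):
    f=lambda k: np.concatenate([(fk(k,q)[0]-p)*1000 for q,p,o in D]+[wt*np.array([k[0],k[4],.2*(k[1]-.2),.2*(k[2]-.43),.2*(k[3]-.4)])])
    r=least_squares(f,pr+rng.normal(0,.1,8))
    if best is None or r.cost<best.cost: best=r
  k=best.x;print(wt,k.round(4),best.fun.round(1))
  for c in(-1,0,1):
    q=np.array(D[2][0])
    for s in(.058,-.01,.04):
      for dt in (0,12):
        R=can(0,YAW,-30+dt); s_=ik(k,B0+c*.08*Y+Z*s,R,q); print(c,s,dt,s_.x.round(1),s_.cost.round(2))
E
```

```text
1 [-2.200e-03  1.996e-01  6.034e-01  4.650e-01  3.000e-04  3.801e-01
 -1.000e-04 -1.915e-01] [-0.2 -0.1 -0.1 -0.   0.1  0.2 -0.1  0.  -0.1 -0.   0.  -0.   0.   0. ]
-1 0.058 0 [ 35.2   7.5 -34.7   0.7 -17.9 -91. ] 0.0
-1 0.058 12 [ 35.2  11.4 -24.3   0.2 -36.3 -90.5] 0.0
-1 -0.01 0 [ 3.33e+01  1.46e+01 -4.50e+01  2.72e+01 -1.00e-01 -1.16e+02] 10.8
-1 -0.01 12 [ 35.1  18.1 -24.2   0.2 -29.7 -90.5] 0.0
-1 0.04 0 [ 35.2   9.4 -34.8   0.8 -15.7 -91.1] 0.0
-1 0.04 12 [ 35.2  13.2 -24.4   0.2 -34.5 -90.5] 0.0
0 0.058 0 [  43.2    4.8  -47.5   28.    -9.  -125. ] 0.0
0 0.058 12 [  44.5    9.3  -29.1    5.4  -33.9 -103.7] 0.0
0 -0.01 0 [  41.    13.1  -45.6   26.7   -2.8 -122. ] 64.9
0 -0.01 12 [  43.8   16.3  -29.4    6.2  -26.7 -104.1] 0.0
0 0.04 0 [  37.7    6.7  -52.2   46.7   -1.9 -139.2] 0.47
0 0.04 12 [  44.3   11.1  -29.3    5.5  -31.9 -103.8] 0.0
1 0.058 0 [  35.6    3.3  -57.1   79.4   -0.3 -170.1] 4.04
1 0.058 12 [  53.7    8.3  -32.5   10.7  -32.6 -117.2] 0.0
1 -0.01 0 [  44.8   11.8  -49.9   47.7   -3.1 -146.6] 293.41
1 -0.01 12 [  52.3   15.4  -33.2   12.8  -24.8 -118.4] 0.0
1 
[... 1837 characters left out ...]
58 0 [  43.2    4.9  -47.4   27.8   -9.  -124.7] 0.0
0 0.058 12 [  44.5    9.4  -29.1    5.4  -33.9 -103.7] 0.0
0 -0.01 0 [  41.1   13.3  -45.2   26.1   -3.  -121.6] 65.69
0 -0.01 12 [  43.9   16.5  -29.1    6.2  -26.7 -104.2] 0.0
0 0.04 0 [  38.     6.7  -52.    45.5   -2.1 -138.3] 0.63
0 0.04 12 [  44.3   11.3  -29.2    5.6  -31.9 -103.8] 0.0
1 0.058 0 [  35.9    3.3  -57.2   78.3   -0.4 -169.3] 5.23
1 0.058 12 [  53.7    8.3  -32.5   10.7  -32.5 -117.1] 0.0
1 -0.01 0 [  45.3   12.   -49.4   45.4   -3.3 -144.7] 300.35
1 -0.01 12 [  52.3   15.6  -33.1   12.8  -24.7 -118.3] 0.0
1 0.04 0 [  37.4    5.4  -55.9   74.1   -0.9 -166.3] 46.1
1 0.04 12 [  53.3   10.2  -32.7   11.2  -30.4 -117.3] 0.0
```

Run:
```python
from h import *
k=np.array([0,.1984,.602,.4636,0,.3785,0,-.191]);
f=lambda k: np.concatenate([(fk([0,k[0],k[1],k[2],0,k[3],0,k[4]],q)[0]-p)*1000 for q,p,o in D])
r=least_squares(f,[.2,.6,.465,.38,-.191]);print(r.x.round(4),r.fun.round(1));k=[0,*r.x[:3],0,r.x[3],0,r.x[4]];np.save("k.npy",k)
st()
for c,q0 in((-1,[35,18,-24,0,-30,-90]),(0,[43.8,16,-29,6,-27,-104]),(1,[52,15,-33,13,-25,-118])):
  q=np.array(q0,float)
  for dt in(12,8,5,3,0,-4):
    s=ik(k,B0+c*.08*Y-Z*.01,can(0,YAW,-30+dt),q);q=s.x;print(c,dt,q.round(1),s.cost.round(2), end=" | ")
    s=ik(k,B0+c*.08*Y+Z*.04,can(0,YAW,-30+dt),q);print(s.x.round(1),s.cost.round(2))
```

```text
[ 0.1999  0.6006  0.4639  0.3778 -0.1917] [-0.2 -0.2 -0.1 -0.   0.2  0.1 -0.2  0.   0. ]
{'clock': 3.2, 'tool_pos': [0.5793, 0.253, 0.162], 'orientation': [-90.8905, -30.5773, 34.5571], 'force': [-0.8835, 0.5544, -0.0532], 'opening': 0.0516, 'joint_pos': [40.56, 5.0788, -48.7676, 34.2764, -7.0014, -129.2551]}
tcp-bar in can (x,y,z mm) [  6.8 -14.4  57.9] rot [0.3  0.91 0.69]
-1 12 [ 35.1  18.1 -24.2   0.2 -29.7 -90.5] 0.0 | [ 35.2  13.2 -24.4   0.2 -34.4 -90.5] 0.0
-1 8 [ 35.2  16.8 -27.7   0.3 -23.5 -90.7] 0.0 | [ 35.2  11.7 -27.8   0.3 -28.5 -90.6] 0.0
-1 5 [ 35.2  16.1 -30.3   0.5 -18.6 -90.8] 0.0 | [ 35.2  10.8 -30.4   0.4 -23.8 -90.7] 0.0
-1 3 [ 35.2  15.6 -32.1   0.7 -15.3 -91. ] 0.0 | [ 35.2  10.2 -32.2   0.5 -20.6 -90.9] 0.0
-1 0 [ 35.2  15.1 -34.8   1.1 -10.  -91.5] 0.0 | [ 35.2   9.5 -34.8   0.8 -15.7 -91.1] 0.0
-1 -4 [ 35.   14.7 -40.4   6.6  -0.9 -96.8] 0.01 | [ 3.37e+01  8.40e+00 -4.72e+01  2.39e+01 -1.00e-01 -1.13e+02] 7.48
0 12 [  43.8   16.3  -29.3    6.2  -26.7 -104.1] 0.0 | [  44.3   11.2  -29.3    5.5  -31.9 -103.8] 0.0
0 8 [  44.    14.9  -34.6   10.6  -19.  -108.
[... 402 characters left out ...]
 -1.2 -104.6] 204.82 | [  40.4    6.6  -49.5   30.    -1.7 -124.6] 107.85
1 12 [  52.3   15.4  -33.2   12.8  -24.7 -118.4] 0.0 | [  53.3   10.2  -32.7   11.2  -30.4 -117.4] 0.0
1 8 [  51.8   13.9  -40.7   24.   -15.6 -129. ] 0.0 | [  53.6    8.5  -38.9   18.2  -22.8 -124.3] 0.0
1 5 [  39.8   12.2  -52.4   68.    -2.1 -162.6] 2.1 | [  52.6    7.3  -44.8   28.4  -15.8 -133.7] 0.0
1 3 [  41.8   12.   -51.7   61.1   -2.6 -157.4] 62.71 | [  48.9    6.4  -50.7   44.    -9.2 -146.3] 0.0
1 0 [  45.    11.9  -49.7   47.1   -3.1 -146.1] 296.34 | [  37.     5.5  -55.9   75.4   -0.7 -167.4] 43.38
1 -4 [  48.    12.3  -45.1   20.5   -2.3 -121.7] 759.02 | [  40.1    4.9  -55.2   64.8   -1.1 -159.3] 381.92
```

Run:
```python
from h import *
S=ctrl.camera_params("scene");c,s=np.cos(np.radians(YAW)),np.sin(np.radians(YAW));RK=np.array([[c,s,0],[-s,c,0],[0,0,1]])
for n,uv in dict(NF=(232,258),NFlow=(215,290),NB=(33,248),FF=(247,52)).items():
    for z in(.3,.309): print(n,z,(RK@(atz(S,(140+uv[0]/3.774,140+uv[1]/3.774),z)-B0)*1000).round(0))
```

```text
NF 0.3 [  3. 118. 192.]
NF 0.309 [  1. 130. 200.]
NFlow 0.3 [ 11. 149. 192.]
NFlow 0.309 [  9. 160. 200.]
NB 0.3 [123. 102. 192.]
NB 0.309 [120. 114. 200.]
FF 0.3 [   7. -128.  192.]
FF 0.309 [   6. -112.  200.]
```

View pics/sidec.png

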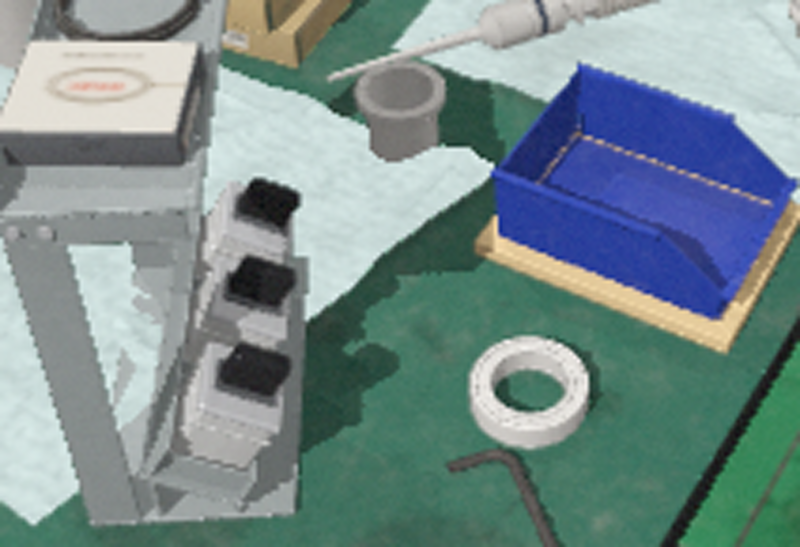

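```bash
cat >> h.py <<'E'
DT=10; T1=can(0,YAW,-30+DT)
def tcp(c,s,T=None):
    T=T1 if T is None else T
    return B0+c*.08*Y+Z*s+T[:,1]*.019
E
python3 - <<'E'
from h import *
a=tcp(0,.05);b=tcp(0,.008)
rows([(a,T1)],n=6,g=.14); rows([(b,T1)],start=(a,T1),n=4,g=.14)
E
```

```text
6 x [0.14, -0.07, 0.24, -0.47, -0.89, 1.53, 0.1] -> [0.575 0.267 0.134]
4 x [0.14, 0.43, 0.3, -0.91, 0.0, 0.0, 0.0] -> [0.592 0.279 0.098]
```

Emit:
step_arm --rows '[[[0.14, -0.07, 0.24, -0.47, -0.89, 1.53, 0.1], [0.14, -0.07, 0.24, -0.47, -0.89, 1.53, 0.1], [0.14, -0.07, 0.24, -0.47, -0.89, 1.53, 0.1], [0.14, -0.07, 0.24, -0.47, -0.89, 1.53, 0.1], [0.14, -0.07, 0.24, -0.47, -0.89, 1.53, 0.1], [0.14, -0.07, 0.24, -0.47, -0.89, 1.53, 0.1], [0.14, 0, 0, 0, 0, 0, 0]]]'

```text
clock: 4.08
tool_pos: [0.5746, 0.2697, 0.1339]
orientation: [-89.9, -20.0, 34.9]
force: [-0.9, 0.8, 0.6]
opening: 0.0495
```

Run:
```python
from h import *
st(); o=ctrl.get_obs(); R=Ro.from_euler("xyz",o["orientation"],degrees=True).as_matrix()
p=ctrl.camera_params("wrist");im=ctrl.snapshot("wrist");cv2.imwrite("pics/w3.png",im);np.save("w3.npy",p,allow_pickle=True)
for b in blobs(im,(150,170,450,250)): print(b.round(0))
for k in(-1,0,1):
    h=hull(p,B0+k*.08*Y,34.8); print("pred",feat(h).round(0)); cv2.polylines(im,[h.astype(int)],True,(0,0,255),1)
cv2.imwrite("pics/w3o.png",im)
rows([(tcp(0,.008),T1)],n=4,g=.14)
```

```text
{'clock': 4.075, 'tool_pos': [0.5746, 0.2697, 0.1339], 'orientation': [-89.8532, -20.0307, 34.8739], 'force': [-0.9209, 0.7812, 0.5769], 'opening': 0.0495, 'joint_pos': [44.5872, 11.1696, -31.9471, 6.9289, -27.2648, -105.3]}
tcp-bar in can (x,y,z mm) [-2.4  2.  30.6] rot [ 5.59 -8.26 -0.14]
[166. 236. 150. 193. 220. 249.]
[277. 236. 265. 291. 218. 249.]
[394. 237. 368. 449. 218. 249.]
pred [161. 251. 138. 183. 217. 286.]
pred [279. 251. 266. 292. 217. 286.]
pred [397. 251. 375. 419. 217. 285.]
4 x [0.14, 0.44, 0.25, -0.9, -0.03, -0.01, -0.03] -> [0.592 0.279 0.098]
```

View pics/w3o.png

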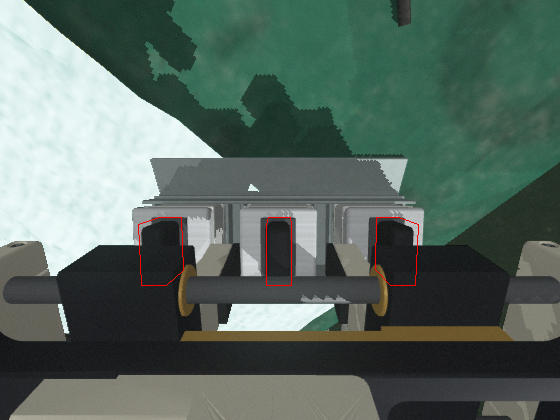

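Emit:
step_arm --rows '[[[0.14, 0.44, 0.25, -0.9, 0, 0, 0], [0.14, 0.44, 0.25, -0.9, 0, 0, 0], [0.14, 0.44, 0.25, -0.9, 0, 0, 0], [0.14, 0.44, 0.25, -0.9, 0, 0, 0], [0.14, 0, 0, 0, 0, 0, 0]]]'

```text
clock: 4.75
tool_pos: [0.5919, 0.2782, 0.0953]
orientation: [-90.0, -19.8, 34.9]
force: [-0.2, -0.4, -0.4]
opening: 0.0495
```

Run:
```python
from h import *
st()
```

```text
{'clock': 4.75, 'tool_pos': [0.5919, 0.2782, 0.0953], 'orientation': [-89.9905, -19.8034, 34.9089], 'force': [-0.2227, -0.3789, -0.3908], 'opening': 0.0495, 'joint_pos': [43.8946, 15.7289, -32.2602, 7.8822, -22.623, -105.7446]}
tcp-bar in can (x,y,z mm) [ -5.1  -0.9 -12.2] rot [ 5.82 -8.37 -0.11]
```

Emit:
step_arm --rows '[[[-1, 0, 0, 0, 0, 0, 0], [-1, 0, 0, 0, 0, 0, 0], [-1, 0, 0, 0, 0, 0, 0], [-1, 0, 0, 0, 0, 0, 0], [-1, 0, 0, 0, 0, 0, 0]]]'

```text
clock: 5.38
tool_pos: [0.5922, 0.2785, 0.097]
orientation: [-90.0, -19.9, 34.9]
force: [-0.4, -1.3, 1.3]
opening: 0.0156
```

Run:
```python
from h import *
st();rows([(tcp(0,.058),T1)],start=(tcp(0,.008),T1),n=8,g=-1)
```

```text
{'clock': 5.375, 'tool_pos': [0.5922, 0.2785, 0.097], 'orientation': [-89.9716, -19.9414, 34.9116], 'force': [-0.3549, -1.29, 1.3227], 'opening': 0.0156, 'joint_pos': [43.9053, 15.588, -32.2373, 7.8853, -22.648, -105.7463]}
tcp-bar in can (x,y,z mm) [ -4.   -0.8 -11. ] rot [ 5.73 -8.27 -0.12]
8 x [-1, -0.26, -0.18, 0.54, 0.0, 0.0, 0.0] -> [0.572 0.265 0.141]
```

Emit:
step_arm --rows '[[[-1, -0.26, -0.18, 0.54, 0, 0, 0], [-1, -0.26, -0.18, 0.54, 0, 0, 0], [-1, -0.26, -0.18, 0.54, 0, 0, 0], [-1, -0.26, -0.18, 0.54, 0, 0, 0], [-1, -0.26, -0.18, 0.54, 0, 0, 0], [-1, -0.26, -0.18, 0.54, 0, 0, 0], [-1, -0.26, -0.18, 0.54, 0, 0, 0], [-1, -0.26, -0.18, 0.54, 0, 0, 0], [-1, 0, 0, 0, 0, 0, 0], [-1, 0, 0, 0, 0, 0, 0]]]'

```text
clock: 6.62
tool_pos: [0.5712, 0.2641, 0.1399]
orientation: [-90.0, -19.9, 34.9]
force: [0.4, -0.3, -5.4]
opening: 0.0161
```

Emit:
step_arm --rows '[[[-1, 0, 0, 0, 0, 0, 0]]]'

```text
clock: 6.75
tool_pos: [0.5712, 0.2641, 0.1397]
orientation: [-90.0, -19.9, 34.9]
force: [0.1, -1.1, -5.5]
opening: 0.016
```

Run:
```python
from h import *
st()
```

```text
{'clock': 6.75, 'tool_pos': [0.5712, 0.2641, 0.1397], 'orientation': [-89.977, -19.8927, 34.9159], 'force': [0.1075, -1.1115, -5.5204], 'opening': 0.016, 'joint_pos': [44.4631, 10.3246, -32.0292, 6.8166, -28.1731, -105.0022]}
tcp-bar in can (x,y,z mm) [-4.7 -0.7 38.7] rot [ 5.76 -8.31 -0.13]
```

Run:
```python
from h import *
S,W=[ctrl.camera_params(n) for n in("scene","side")]
def s(u,v,z): return atz(S,(140+u/3.774,140+v/3.774),z)
def w(u,v,z): return atz(W,(130+u/3.774,180+v/3.774),z)
for n,z,a,b in [("LFbot",.016,(707,408),(720,316)),("LBbot",.016,(497,318),(500,226)),("LBtop",.091,(490,275),(495,172)),("RBtop",.091,(572,182),(580,66)),("RFlow",.05,(781,290),(796,184)),("RBtop2",.091,(718,225),(733,116)),("boardF",.008,(717,441),(727,350)),("boardL",.008,(475,355),(477,248)),("boardR",.008,(788,315),(800,204)),("floorRBcorner",.017,(570,250),(582,133)),("floorRF",.017,(757,312),(771,205))]:
    A,B=s(*a,z),w(*b,z); print(n,A.round(3)[:2],B.round(3)[:2])
```

```text
LFbot [0.328 0.056] [0.326 0.055]
LBbot [0.531 0.047] [0.525 0.061]
LBtop [0.518 0.081] [0.521 0.075]
RBtop [ 0.525 -0.071] [ 0.528 -0.075]
RFlow [ 0.323 -0.076] [ 0.324 -0.079]
RBtop2 [ 0.388 -0.08 ] [ 0.389 -0.085]
boardF [0.308 0.079] [0.309 0.077]
boardL [0.527 0.09 ] [0.532 0.086]
boardR [ 0.32  -0.098] [ 0.324 -0.102]
floorRBcorner [ 0.523 -0.07 ] [ 0.523 -0.075]
floorRF [ 0.341 -0.077] [ 0.342 -0.079]
```

Run:
```python
from h import *
k=np.load("k.npy");o=ctrl.get_obs();p=o["tool_pos"];R=Ro.from_euler("xyz",o["orientation"],degrees=True).as_matrix()
F=can(0,2.5,10);C=Ro.from_euler("z",2.5,degrees=True).as_matrix()
end=np.array([.43,0,.017])+C@[-.004,-.001,.075]
segs=[(p+Z*.09,R),(end+[.03,.10,.125],can(0,14,-5)),(end+[0,0,.06],F),(end+[0,0,.01],F)]
q=o["joint_pos"]
for P,Q in segs:
    s=ik(k,P,Q,q);q=s.x;print(P.round(3),q.round(1),s.cost.round(2))
rows(segs,g=-1,vmax=3.5,wmax=4)
```

```text
[0.534 0.238 0.218] [  45.5    1.3  -30.4    5.7  -38.9 -104.4] 0.0
[0.456 0.099 0.217] [  38.3   -2.5  -29.9    2.4  -58.  -115.5] 0.0
[ 0.426 -0.001  0.152] [  23.1    7.3  -26.9   -3.9  -65.2 -108.7] 0.0
[ 0.426 -0.001  0.102] [  23.1   10.8  -30.3   -4.1  -58.3 -108.1] 0.0
3 x [-1, -1.23, -0.86, 2.6, 0.0, 0.0, 0.0] -> [0.534 0.238 0.218]
7 x [-1, -1.12, -1.99, -0.01, -0.89, 1.95, -2.97] -> [0.456 0.099 0.217]
5 x [-1, -0.6, -2.0, -1.3, -0.43, 2.97, -2.29] -> [ 0.426 -0.001  0.152]
2 x [-1, 0.0, 0.0, -2.5, 0.0, 0.0, 0.0] -> [ 0.426 -0.001  0.102]
```

Emit:
step_arm --rows '[[[-1, -1.23, -0.86, 2.6, 0, 0, 0], [-1, -1.23, -0.86, 2.6, 0, 0, 0], [-1, -1.23, -0.86, 2.6, 0, 0, 0], [-1, -1.12, -1.99, 0, -0.89, 1.95, -2.97], [-1, -1.12, -1.99, 0, -0.89, 1.95, -2.97], [-1, -1.12, -1.99, 0, -0.89, 1.95, -2.97], [-1, -1.12, -1.99, 0, -0.89, 1.95, -2.97], [-1, -1.12, -1.99, 0, -0.89, 1.95, -2.97], [-1, -1.12, -1.99, 0, -0.89, 1.95, -2.97], [-1, -1.12, -1.99, 0, -0.89, 1.95, -2.97]]]'

```text
clock: 8.0
tool_pos: [0.4557, 0.0987, 0.218]
orientation: [-90.0, -5.0, 13.9]
force: [-0.2, 0.2, -5.1]
opening: 0.0157
```

Emit:
step_arm --rows '[[[-1, -0.6, -2, 0, -0.43, 2.97, -2.29], [-1, -0.6, -2, 0, -0.43, 2.97, -2.29], [-1, -0.6, -2, 0, -0.43, 2.97, -2.29], [-1, -0.6, -2, 0, -0.43, 2.97, -2.29], [-1, -0.6, -2, 0, -0.43, 2.97, -2.29], [-1, 0, 0, 0, 0, 0, 0], [-1, 0, 0, 0, 0, 0, 0]]]'

```text
clock: 8.88
tool_pos: [0.4265, -0.0007, 0.2179]
orientation: [-90.0, 9.9, 2.5]
force: [-0.7, -0.3, -5.9]
opening: 0.0157
```

Run:
```python
from h import *
st()
ims=[]
for n,(u,v) in {"scene":(230,110),"side":(215,110)}.items():
    im=ctrl.snapshot(n);cv2.imwrite(f"pics/{n}2.png",im);ims.append(cv2.resize(im[v:v+150,u:u+130],(390,450),interpolation=cv2.INTER_CUBIC))
cv2.imwrite("pics/b2.png",np.hstack(ims))
```

```text
{'clock': 8.875, 'tool_pos': [0.4265, -0.0007, 0.2179], 'orientation': [-89.9587, 9.8867, 2.4961], 'force': [-0.7315, -0.2682, -5.8937], 'opening': 0.0157, 'joint_pos': [23.1463, 3.6665, -21.5834, -3.6513, -74.0294, -109.3639]}
tcp-bar in can (x,y,z mm) [-199.3 -135.5  241.4] rot [ 12.88 -38.29  30.97]
```

View pics/b2.png

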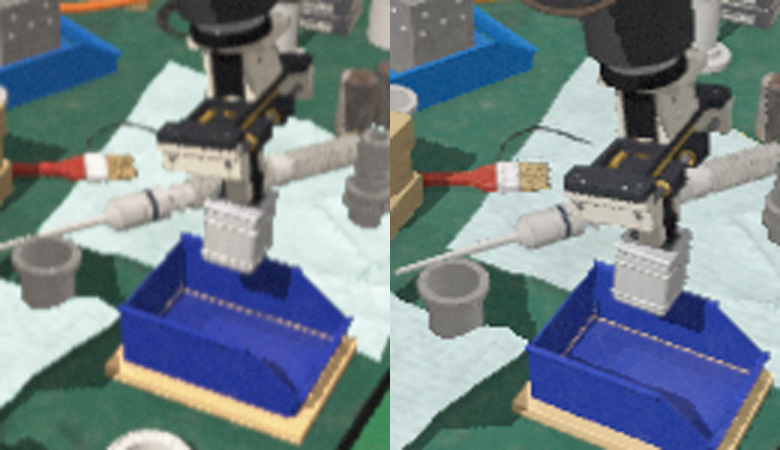

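Run:
```python
from h import *
o=ctrl.get_obs();C=Ro.from_euler("z",2.5,degrees=True).as_matrix()
base=o["tool_pos"]-C@[-.004,-.001,.075]; outs=[]
for n,(u,v) in {"scene":(285,160),"side":(270,170)}.items():
    im=cv2.resize(cv2.imread(f"pics/{n}2.png")[v:v+60,u:u+50],(400,480),interpolation=cv2.INTER_CUBIC); p=ctrl.camera_params(n)
    X=np.array([[i*.028,j*.028,z] for z in(0,.06) for i,j in((-1,-1),(1,-1),(1,1),(-1,1))])@C.T+base
    q=((proj(p,X)-[u,v]+.5)*8).astype(int)
    cv2.polylines(im,[q[:4],q[4:]],True,(0,0,255),1)
    for i in range(4): cv2.line(im,q[i].tolist(),q[i+4].tolist(),(0,0,255),1)
    outs.append(im)
cv2.imwrite("pics/b2o.png",np.hstack(outs));print(base)
```

```text
[0.43013462 0.00069282 0.14310035]
```

View pics/b2o.png

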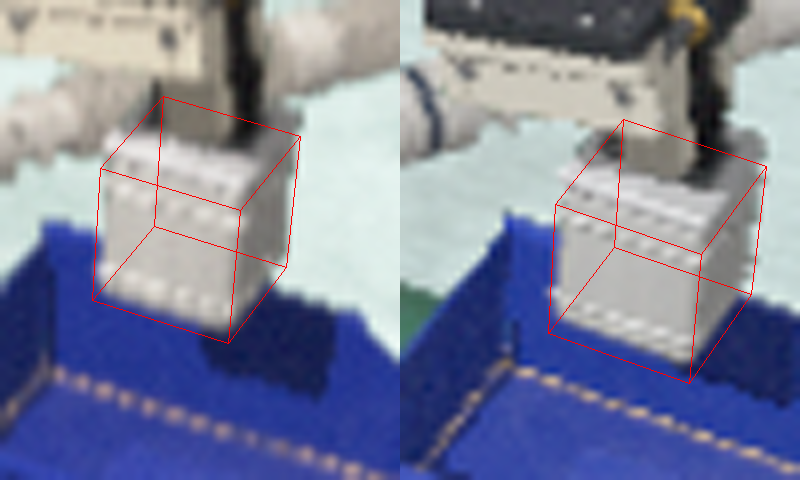

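Emit:
step_arm --rows '[[[-1, 0, 0, -2.2, 0, 0, 0], [-1, 0, 0, -2.2, 0, 0, 0], [-1, 0, 0, -2.2, 0, 0, 0], [-1, 0, 0, -2.2, 0, 0, 0], [-1, 0, 0, -1.5, 0, 0, 0], [-1, 0, 0, -0.7, 0, 0, 0], [-1, 0, 0, 0, 0, 0, 0], [-1, 0, 0, 0, 0, 0, 0]]]'

```text
clock: 9.98
tool_pos: [0.4265, -0.0008, 0.1086]
orientation: [-90.0, 9.9, 2.5]
force: [0.1, -0.4, -4.1]
opening: 0.0157
```

Emit:
step_arm --rows '[[[-1, 0, 0, -0.3, 0, 0, 0], [-1, 0, 0, -0.3, 0, 0, 0], [-1, 0, 0, 0, 0, 0, 0]]]'

```text
clock: 10.35
tool_pos: [0.4258, -0.0011, 0.1018]
orientation: [-90.0, 10.0, 2.5]
force: [0.9, 0.3, -5.9]
opening: 0.0163
```

Emit:
step_arm --rows '[[[-1, 0, 0, -0.2, 0, 0, 0], [-1, 0, 0, -0.2, 0, 0, 0], [-1, 0, 0, 0, 0, 0, 0]]]'

```text
clock: 10.72
tool_pos: [0.4258, -0.001, 0.0978]
orientation: [-90.0, 10.0, 2.5]
force: [0.2, 0.5, -4.6]
opening: 0.0158
```

Emit:
step_arm --rows '[[[-1, 0, 0, -0.2, 0, 0, 0], [-1, 0, 0, 0, 0, 0, 0]]]'

```text
clock: 10.98
tool_pos: [0.4259, -0.001, 0.0958]
orientation: [-90.0, 10.0, 2.5]
force: [-0.6, 0.2, -5.1]
opening: 0.0159
```

Emit:
step_arm --rows '[[[-1, 0, 0, -0.2, 0, 0, 0], [-1, 0, 0, 0, 0, 0, 0]]]'

```text
clock: 11.22
tool_pos: [0.4259, -0.001, 0.0939]
orientation: [-90.0, 10.0, 2.5]
force: [-0.7, 0.4, -5.8]
opening: 0.0158
```

Emit:
step_arm --rows '[[[-1, 0, 0, -0.2, 0, 0, 0], [-1, 0, 0, 0, 0, 0, 0]]]'

```text
clock: 11.48
tool_pos: [0.4262, -0.0011, 0.0934]
orientation: [-90.0, 10.0, 2.5]
force: [-3.9, 0.4, 11.2]
opening: 0.016
```

Emit:
step_arm --rows '[[[-1, 0, 0, -0.15, 0, 0, 0], [-1, 0, 0, 0, 0, 0, 0]]]'

```text
clock: 11.72
tool_pos: [0.4262, -0.0012, 0.0933]
orientation: [-90.0, 9.9, 2.6]
force: [-8.3, 2.2, 28.0]
opening: 0.0155
```

Emit:
step_arm --rows '[[[-1, 0, 0, 0.22, 0, 0, 0], [-1, 0, 0, 0, 0, 0, 0]]]'

```text
clock: 11.98
tool_pos: [0.4265, -0.0008, 0.0933]
orientation: [-90.0, 9.9, 2.5]
force: [-1.6, 1.9, 6.9]
opening: 0.0158
```

Emit:
step_arm --rows '[[[-0.55, 0, 0, 0, 0, 0, 0], [-0.4, 0, 0, 0, 0, 0, 0], [-0.2, 0, 0, 0, 0, 0, 0], [0, 0, 0, 0, 0, 0, 0], [0, 0, 0, 0, 0, 0, 0], [0, 0, 0, 0, 0, 0, 0]]]'

```text
clock: 12.72
tool_pos: [0.426, -0.001, 0.0927]
orientation: [-90.0, 10.0, 2.5]
force: [0.4, -0.3, 0.8]
opening: 0.0434
```

Run:
```python
from h import *
st()
```

```text
{'clock': 12.725, 'tool_pos': [0.426, -0.001, 0.0927], 'orientation': [-89.9891, 9.9802, 2.4932], 'force': [0.3626, -0.2899, 0.761], 'opening': 0.0434, 'joint_pos': [23.1188, 11.5172, -30.9433, -4.1886, -56.9579, -108.0528]}
tcp-bar in can (x,y,z mm) [-262.4 -135.5  133.2] rot [ 12.94 -38.37  30.97]
```

Emit:
step_arm --rows '[[[0, 0, 0, 0.8, 0, 0, 0], [0, 0, 0, 1.5, 0, 0, 0], [0, 0, 0, 2.5, 0, 0, 0], [0, 0, 0, 4, 0, 0, 0], [0, 0, 0, 4, 0, 0, 0], [0, 0, -3, 2, 0, 0, 0], [0, 0, -5, 0, 0, 0, 0], [0, 0, -5, 0, 0, 0, 0], [0, 0, 0, 0, 0, 0, 0]]]'

```text
clock: 13.85
tool_pos: [0.4255, -0.1334, 0.2417]
orientation: [-90.0, 9.9, 2.3]
force: [0.4, 0.4, -0.4]
opening: 0.0438
```

Run:
```python
from h import *
st()
C=Ro.from_euler("z",2.5,degrees=True).as_matrix();base=np.array([.4302,.0,.017]);outs=[]
for n,(u,v) in {"scene":(150,160),"side":(140,170)}.items():
    im=ctrl.snapshot(n);cv2.imwrite(f"pics/{n}3.png",im);p=ctrl.camera_params(n)
    im=cv2.resize(im[v:v+140,u:u+200],(400*2,280*2),interpolation=cv2.INTER_CUBIC)
    X=np.array([[i*.028,j*.028,z] for z in(0,.065) for i,j in((-1,-1),(1,-1),(1,1),(-1,1))])@C.T+base
    q=((proj(p,X)-[u,v]+.5)*4).astype(int); cv2.polylines(im,[q[:4],q[4:]],True,(0,0,255),1)
    cv2.imwrite(f"pics/{n}3o.png",im)
```

```text
{'clock': 13.85, 'tool_pos': [0.4255, -0.1334, 0.2417], 'orientation': [-90.0145, 9.9362, 2.2755], 'force': [0.3744, 0.4391, -0.3907], 'opening': 0.0438, 'joint_pos': [7.2757, 4.2813, -18.8247, -0.8703, -76.7959, -94.7268]}
tcp-bar in can (x,y,z mm) [-253.7 -243.9  300.3] rot [ 12.88 -38.36  31.19]
```

View pics/scene3o.png

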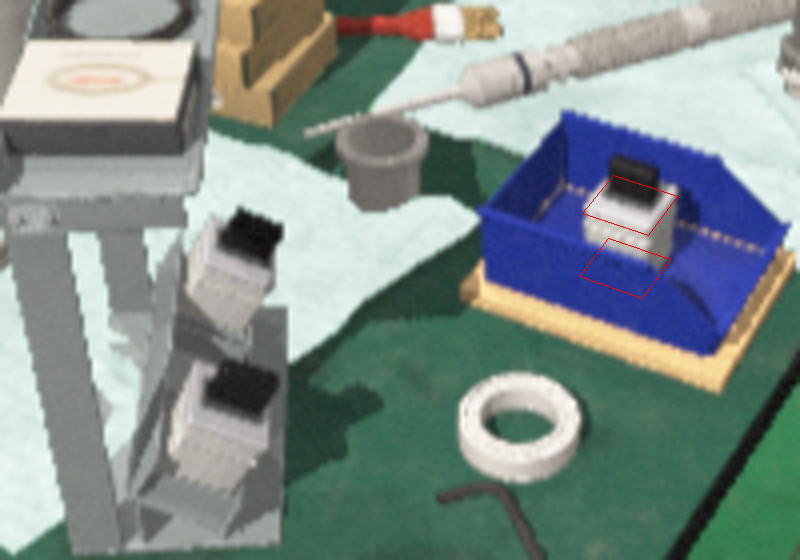

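```bash
python3 -c "
from plant import ctrl
print(ctrl.close_job())"
```

```text
the job is handed in; nothing more can be done
None
```

The heavy canister is standing upright in the middle of the blue bin, and I handed the job in at 13.9 s of the 54 s allowed.

- **Finding it:** I lifted the middle canister about 50 mm along its axis. The wrist force read a steady 5.5 N, about 0.55 kg, and an empty one would have read about 1.5 N. That settled it, so I never lifted the other two and had no empty one to put back.
- **Grip:** The arm could not reach the grasp at the full 30° tilt. I gripped the bar with the tool at 20°, cleared the shelf, and levelled the canister over the bin.
- **Setting down:** The floor contact peaked at a net 28 N upwards on the wrist while I was finding the floor. I backed off to about 7 N before opening the fingers.
- **Last checks:** The final picture shows the canister upright near the bin's middle and the other two still in their pockets. The cup and bearing are where they stood. The tool holder was not in that picture; the arm stayed well above it. The gripper was clear at the end, with force readings near zero.
- **Disagreement:** Overlays of the expected canister outline were off by about 3 mm before lowering and looked somewhat larger in the final picture. The bin leaves plenty of room for that.

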